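# Open a mini centrifuge and unscrew its rotor nut

### The job

Get the mini centrifuge ready for its rotor to be taken out: swing the clear hood up past the point where its spring takes over, so that it stays wide open by itself, then unscrew the round black hand nut on the rotor (anticlockwise, one and a half turns, regripping as needed) right up to its upper stop. Do not shove about the things around it, and let go of everything at the end.

Things in the scene. Friction and masses are not known exactly. Their poses are not given: they have to be found in the camera images.
- centrifuge: White bench-top mini centrifuge, fixed to the table, 225 mm deep, 200 mm wide, its flat grey deck 100 mm above the table. Origin: on the table, straight below the rotor and hand nut axis. Its own x axis points from its front (with the display and the hood's handle) to its rear (hinge), z up. On the deck sits a low conical aluminium rotor, 164 mm across, its top 128 mm above the table; it does not turn (spindle locked).
- hood (a joint): Opening angle of the hood, rad: 0 shut, 1.9 wide open (its stop, leaning back behind vertical). Clear plastic box hood, 200 mm long, 190 mm wide, 85 mm high, 0.45 kg, resting on the deck over the rotor and nut. It falls shut when let go below about 0.7 rad; past its over-centre point (0.7 to 0.9 rad) its spring carries it by itself to 1.9, where it stays. Lifting it at the handle bar takes about 1 N. Opening raises the front edge and swings it back.
- hood_hinge (a point): Middle of the hood's hinge line, 105 mm behind the nut axis and 100 mm above the table; the line runs along the centrifuge's y axis. Fixed.
- hood_bar (a point): Middle of the hood's handle: a round horizontal steel bar, 10 mm thick, 110 mm long along the centrifuge's y axis, held by a 10 mm rod at each end 45 mm in front of the hood's front wall (free gap behind the bar 40 mm). With the hood shut it is 150 mm above the table, 245 mm in front of and 50 mm above the hinge line; it moves with the hood.
- rotor_nut (a joint): Turn of the hand nut, rad: 0 fully tightened, 9.4 unscrewed to its upper stop (one and a half turns); grows anticlockwise seen from above. It starts between 0 and 1.2. It turns stiffly (about 0.12 N m) and stays where it is left. It rises 10 mm per turn and never comes off.
- nut_center (a point): Centre of the hand nut, on its vertical axis, half-way up it: a knurled round black knob with an aluminium disc on top, 52 mm in diameter, 36 mm high. The centre is 154 mm above the table when fully tightened and 169 mm when unscrewed. It lies under the hood until that is open. The rotor's top is 8 mm below the nut's underside when tightened.
- dish_stack: Bystander: stack of three clear culture dishes, 92 mm across, 51 mm high, loose, close to the centrifuge's left side. Origin: centre of its underside.
- tube_rack: Bystander: white rack with grey capped tubes, 100 x 70 x 57 mm, loose, close to the centrifuge's right side. Origin: centre of its underside.
- steel_tray: Bystander: open stainless tray, 170 x 90 x 45 mm, loose. Origin: centre of its underside.
- reagent_bottle: Bystander: amber bottle, 64 mm across, 140 mm high, loose. Origin: centre of its underside.
- media_jar: Bystander: clear jar with white lid, 72 mm across, 90 mm high, loose. Origin: centre of its underside.
- pipettor: Bystander: grey hand pipettor lying down, 235 mm long, loose. Origin: under its middle.

How it is judged:
On the way, in this order (a step that is already met when the one before it is completed fails the run):
1. the hood is thrown wide open (value of joint hood above 1.7 rad), for 0.2 s.
2. the hand nut is unscrewed to its upper stop (within 0.6 rad) (value of joint rotor_nut above 8.8 rad), for 0.2 s.
At the end, for the whole second after the job is handed in: The hood stays open at more than 1.7 rad and the hand nut stands unscrewed to more than 8.8 of its 9.4 rad, both at rest and let go (value of joint hood above 1.7 rad and value of joint rotor_nut above 8.8 rad and velocity of joint each of hood, rotor_nut below 0.1 rad/s); the robot touches nothing.
It fails at once if a bystander (dishes, rack, tray, bottle, jar or pipettor) is shoved more than 40 mm or tipped over (distance of any of dish_stack, tube_rack, steel_tray, reagent_bottle, media_jar, pipettor from where it was at the start of the episode above 0.04 m or angle between any of reagent_bottle, media_jar, dish_stack, tube_rack, steel_tray's own z axis and vertical above 0.7 rad).
It also fails if it takes over 70 s, if anything falls off the work surface, if the arm or the gripper's body presses on something with over 40 N, if the wrist force passes 120 N, or if a joint passes its speed limit or range.

### The arm

A 6-joint arm with a two-finger parallel gripper is mounted at the origin on the work surface. World frame = base frame: x ahead of the robot, y to its left, z up, the work surface at z = 0. Lengths are in m, angles in rad, forces in N, time in s.
With the tool pointing down it reaches from about 0.275 to 0.975 m from the base axis. Payload 8.4 kg.
Tool frame: the origin (TCP) lies midway between the tips of the shut fingers; the grasp point (between the pads) lies r.hold_point_z behind it (r.hold_point_z is the distance from the TCP to the grasp point, in m); z points along the fingers, y is the direction in which the jaws open and shut (so a half turn about z gives the same grasp; the last joint's range is limited). The gripper opens to 92 mm and grips with 3 to 60 N. Pads are 20 mm wide; open, the fingers measure 128 mm over their backs; the gripper's body (75 mm by 189 mm) begins 69 mm behind the grasp point.
Start: joints at [1.309, 0.353, 1.633, -0, 1.155, -0.002], TCP at [0.161, 0.604, 0.215] pointing down, gripper open.
Joint ranges: [-2.63, 2.63], [-0.92, 2.1], [0.06, 2.66], [-1.3, 4.44], [0, 2.69], [-3.02, 3.02]. Speed limits (rad/s): [2.22, 2.22, 2.79, 3.14, 3.14, 3.14].

### API

Orientations are given as a unit quaternion [x, y, z, w].
In Python, from station import r gives the robot as it stands. Calls block until the motion is done:
- r.move_ptp(position, orientation): joint-space move of the TCP to a pose.
- r.line_to(position, attitude=None, max_speed=0.15): straight line of the TCP; attitude=None keeps the orientation; max_speed is the mean speed in m/s.
- r.move_j(angles): joint-space move.
- r.let_go() and r.grasp(): open the fingers fully, or close them until they stop; the grip force is fixed at half the most.
- r.dwell(seconds).
- r.ik(position, orientation): joint angles nearest the present ones, or None.
- r.grab_frame(name): name is "side" or "top"; returns the picture (480x640x3 uint8, red, green, blue); there is no depth.
- r.calibration(name): a dict with "fx", "fy", "cx", "cy" (pixels), "k1" (the pictures are not rectified: a ray, as slopes to the right and down, at radius r is drawn at 1 + k1 r^2 times it, then the intrinsics apply), "rvec" (rotation vector, rad) and "tvec" (3), from world to camera coordinates, as OpenCV has them. Camera axes: x right, y down, z forward; pixel columns grow to the right and rows downward; lengths in m; the calibration is good to about 2 mm. A picture is of the moment at which its call begins. calibration takes no time and is no camera call.
A pose or a line that the arm cannot do raises r.PlanningError and nothing moves.
- r.sign_off(): hands the job in, once; it reports no verdict.
Readings, each from a call of its own:
- r.current_t(): time.
- r.current_qpos(): joint angles.
- r.current_joint_vel(): joint speeds.
- r.current_joint_efforts(): joint torques, N m.
- r.current_tcp_pos(): TCP position.
- r.current_ee_rot(): TCP orientation.
- r.current_contact_force(): force on the tool from outside, world axes, zero at the start.
- r.current_torque(): the same for the moment, N m.
- r.current_width(): finger opening in m.
Only numpy, scipy, OpenCV 4.12 (cv2) and the standard library are available. Lean on these libraries where they do the work, as an engineer would, in place of code of your own. Each camera call takes 0.05 s, during which the arm holds its last target.

## Working session

There is one attempt and no reset: what is moved stays moved. The work goes in short steps, each a Python script; the robot and the scene stay as the last script left them, time stands still between calls to the robot, and variables do not carry over. Pictures are saved under pics/ and viewed, and the job is handed in when it is done.

```bash
ls; mkdir -p pics
python3 - <<'E'
from station import r
import cv2
for n in ("side","top"):
    im=r.grab_frame(n); cv2.imwrite(f"pics/{n}0.png",im[:,:,::-1]); print(n,r.calibration(n))
print(r.hold_point_z,r.current_t(),r.current_ee_rot(),r.current_width())
E
```

```text
pics
side {'fx': 604.5347149321606, 'fy': 604.5347149321606, 'cx': 329.0031280017763, 'cy': 232.07330117185464, 'k1': -0.07347806356191838, 'rvec': array([ 2.46213652, -0.14315825,  0.0659151 ]), 'tvec': array([-0.57530748,  0.14824304,  1.7749614 ])}
top {'fx': 622.5956345104263, 'fy': 622.5956345104263, 'cx': 321.2203644374608, 'cy': 245.75540312390947, 'k1': -0.16860977308460925, 'rvec': array([ 2.21085241, -2.14607658,  0.10515294]), 'tvec': array([0.00854746, 0.57726954, 1.92216807])}
0.0187 0.1 [ 1.29505075e-01  9.91578578e-01 -5.93907111e-04 -7.75961240e-05] 0.09195110455444808
```

View pics/side0.png

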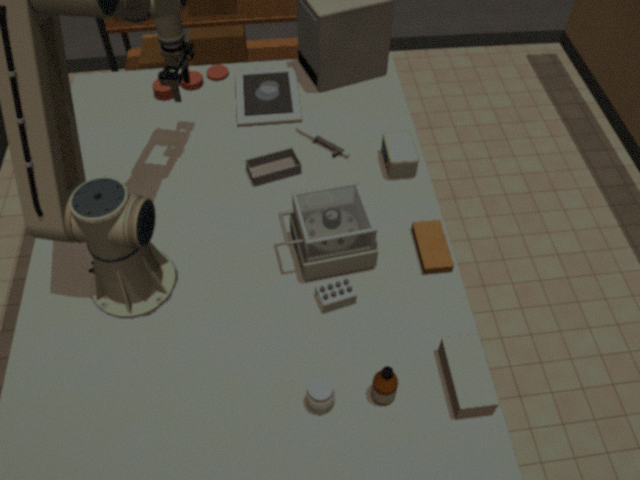

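View pics/top0.png

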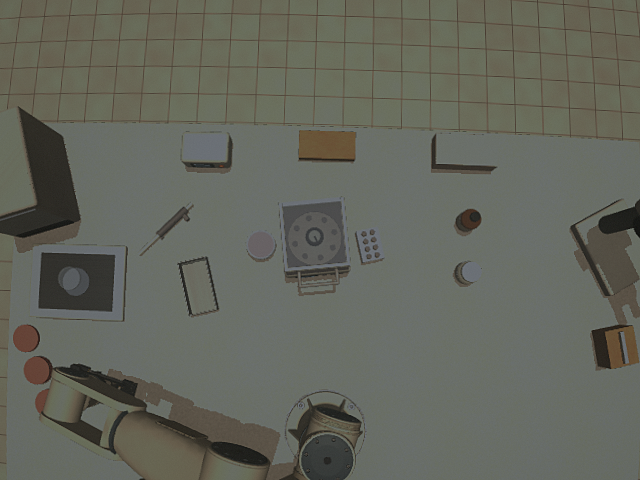

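Run:
```python
import cv2
a=cv2.imread("pics/top0.png")[180:310,230:400]; cv2.imwrite("pics/top0c.png",cv2.convertScaleAbs(cv2.resize(a,None,fx=4.6,fy=4.6,interpolation=cv2.INTER_CUBIC),alpha=1.6))
a=cv2.imread("pics/side0.png")[170:315,265:395]; cv2.imwrite("pics/side0c.png",cv2.convertScaleAbs(cv2.resize(a,None,fx=4,fy=4,interpolation=cv2.INTER_CUBIC),alpha=1.6))
```

```text
(no output)
```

View pics/top0c.png

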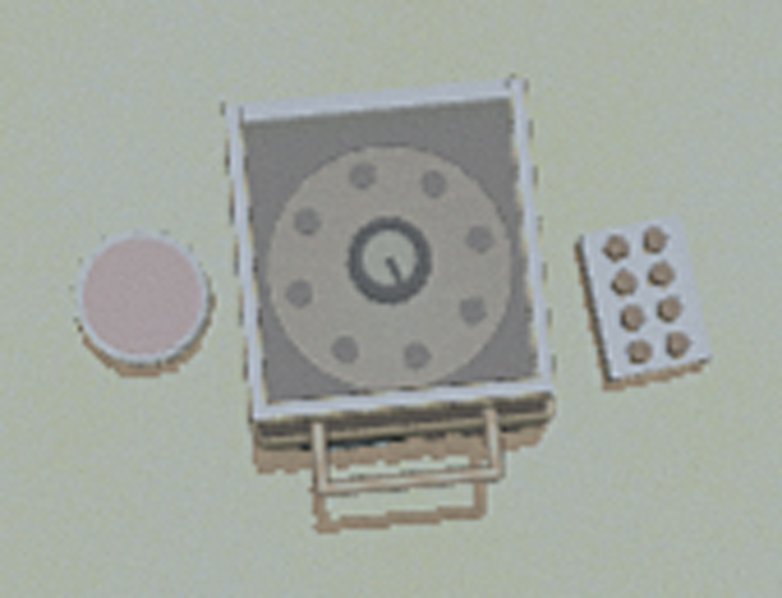

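View pics/side0c.png

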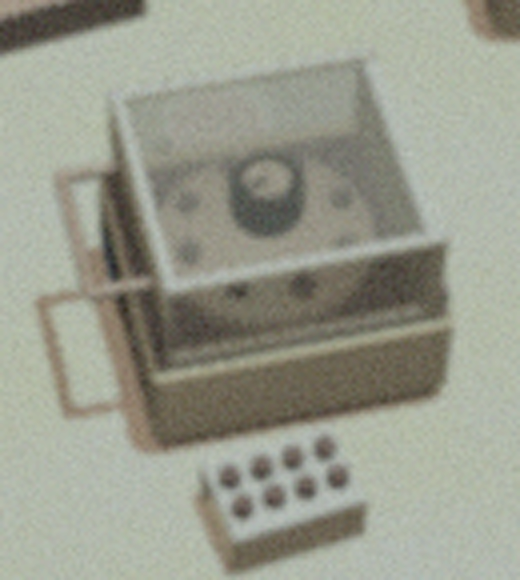

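```bash
cat > h.py <<'E'
import numpy as np, cv2
from scipy.optimize import least_squares
def proj(r,n,P):
    c=r.calibration(n); K=np.array([[c['fx'],0,c['cx']],[0,c['fy'],c['cy']],[0,0,1]])
    return cv2.projectPoints(np.array(P,float).reshape(-1,1,3),c['rvec'],c['tvec'],K,np.array([c['k1'],0,0,0]))[0][:,0]
def W(p,L):
    L=np.array(L,float).reshape(-1,3);c,s=np.cos(p[2]),np.sin(p[2])
    return np.c_[p[0]+c*L[:,0]-s*L[:,1],p[1]+s*L[:,0]+c*L[:,1],L[:,2]]
E
python3 - <<'E'
from h import *
from station import r
L=[[0,0,.173],[-.14,.055,.15],[-.14,-.055,.15],[-.095,.095,.185],[-.095,-.095,.185],[.105,.095,.185],[.105,-.095,.185]]
px=np.array([[389,260],[321,489],[499,474],[255,413],[549,390],[232,108],[518,86]])/4.6+[230,180]
Ls=[[0,0,.173],[-.095,.095,.185],[-.095,-.095,.185],[.105,.095,.185],[.105,-.095,.185]]
ps=np.array([[270,178],[115,97],[167,287],[368,62],[443,242]])/4+[265,170]
for use in ("t","s","ts"):
    f=lambda p:np.concatenate([(proj(r,"top",W(p,L))-px).ravel()*('t' in use),(proj(r,"side",W(p,Ls))-ps).ravel()*('s' in use)])
    s=least_squares(f,[.65,0,0]);print(use,s.x);print(s.fun.reshape(-1,2).round(1).tolist())
p=s.x
print((proj(r,"side",W(p,[[-.14,.055,.15],[-.14,-.055,.15]]))-[265,170])*4)
# bystanders: rough ray-plane
c=r.calibration("top")
for nm,(u,v),z in [("dish",(143/4.6+230,297/4.6+180),.051),("rack",(645/4.6+230,300/4.6+180),.057),("tray",(198,286),.03),("pip",(170,228),.02),("bottle",(470,218),.12),("jar",(468,271),.09)]:
    q=least_squares(lambda q:(proj(r,"top",[[q[0],q[1],z]])-[[u,v]]).ravel(),[.6,0]).x;print(nm,q.round(3))
E
```

```text
t [0.59066502 0.04614895 0.11630264]
[[0.1, -0.3], [0.3, -0.0], [-0.8, -0.0], [-0.9, 1.7], [1.2, 1.0], [-1.6, -0.8], [1.7, -1.6], [-0.0, 0.0], [-0.0, -0.0], [-0.0, 0.0], [0.0, -0.0], [0.0, 0.0]]
s [0.59139099 0.0487838  0.11118409]
[[-0.0, -0.0], [-0.0, -0.0], [-0.0, -0.0], [-0.0, 0.0], [0.0, 0.0], [-0.0, -0.0], [0.0, -0.0], [-0.7, 0.4], [-1.3, -0.9], [-0.9, 2.2], [2.0, -3.1], [1.0, 0.7]]
ts [0.59092616 0.04692425 0.11580064]
[[-0.1, -0.4], [-0.0, -0.1], [-1.1, -0.1], [-1.2, 1.6], [0.9, 0.9], [-1.8, -1.0], [1.4, -1.7], [-0.8, 0.9], [-1.6, -0.3], [-0.8, 2.8], [1.7, -2.8], [1.1, 1.1]]
[[ 60.2918223  178.70579046]
 [ 89.44901311 296.09175478]]
dish [0.573 0.212]
rack [ 0.58  -0.125]
tray [0.439 0.407]
pip [0.619 0.507]
bottle [ 0.666 -0.421]
jar [ 0.507 -0.424]
```

```bash
cat >> h.py <<'E'
from scipy.spatial.transform import Rotation as R
P=np.array([.5908,.0468,.1155])
def pose(theta,pitch,yaw=0.,sgn=1,back=0.0,hp=.0187,dz=0.):
    """grasp point on bar at hood angle theta; tool pitched down by pitch; yaw rel. to centrifuge; back = withdraw"""
    a=theta+np.arctan2(.05,.245); b=np.array([.105-.25005*np.cos(a),0,.1+.25005*np.sin(a)+dz])
    g=W(P,b)[0]; y=P[2]+yaw; f=np.array([np.cos(y),np.sin(y),0]); u=np.array([0,0,1.])
    z=np.cos(pitch)*f-np.sin(pitch)*u; yy=sgn*(np.sin(pitch)*f+np.cos(pitch)*u); x=np.cross(yy,z)
    return g+z*(hp-back), R.from_matrix(np.c_[x,yy,z]).as_quat()
E
python3 - <<'E'
from h import *
from station import r
for sgn in (1,-1):
  for yaw in (0,.4,-.4,.8,-.8):
    for b in (.08,0):
      print(sgn,yaw,b,end=' ')
      for th in (0,.3,.6,.9,1.2,1.4):
        q=r.ik(*pose(th,th+.1,yaw,sgn,b)); print(th,None if q is None else np.round(q,2).tolist(),end=' ')
      print()
E
```

```text
1 0 0.08 0 None 0.3 None 0.6 [0.0, -0.39, 2.41, 0.34, 0.27, -0.4] 0.9 [0.05, -0.19, 2.0, 0.05, 0.76, -0.09] 1.2 [0.07, 0.1, 1.57, 0.01, 1.2, -0.05] 1.4 [0.08, 0.33, 1.25, 0.0, 1.49, -0.03] 
1 0 0 0 None 0.3 None 0.6 [0.03, -0.15, 2.4, 1.28, 0.07, -1.33] 0.9 [0.06, -0.05, 2.03, 0.06, 0.59, -0.1] 1.2 [0.07, 0.18, 1.64, 0.01, 1.05, -0.05] 1.4 [0.08, 0.36, 1.36, 0.0, 1.34, -0.03] 
1 0.4 0.08 0 [-1.12, 0.99, 2.63, 1.56, 1.45, 2.66] 0.3 [-0.85, 0.11, 2.61, 1.58, 1.12, -2.68] 0.6 [-0.46, -0.23, 2.32, 1.07, 0.81, -1.67] 0.9 [-0.17, -0.13, 1.95, 0.45, 0.91, -0.9] 1.2 [-0.01, 0.12, 1.55, 0.14, 1.24, -0.55] 1.4 [0.06, 0.33, 1.25, 0.03, 1.5, -0.45] 
1 0.4 0 0 [-0.72, 1.0, 2.6, 1.91, 1.62, 2.71] 0.3 [-0.54, 0.26, 2.58, 1.95, 1.04, -2.84] 0.6 [-0.3, -0.06, 2.33, 1.3, 0.62, -1.84] 0.9 [-0.11, -0.01, 1.99, 0.49, 0.74, -0.92] 1.2 [0.01, 0.19, 1.62, 0.15, 1.09, -0.55] 1.4 [0.07, 0.37, 1.36, 0.03, 1.35, -0.45] 
1 -0.4 0.08 0 None 0.3 None 0.6 [0.54, -0.28, 2.35, -1.06, 0.7, 1.55] 0.9 [0.29, -0.15, 1.97, -0.39, 0.87, 0.76] 1.2 [0.15, 0.12, 1.55, -0.12, 1.23, 0.46] 1.4 [0.1, 0.33, 1.25, -0.03, 1.5, 0.38]
[... 2479 characters left out ...]
, 1.52, 2.28] 
-1 0.8 0 0 [-0.78, 0.83, 2.35, 1.46, 1.47, -0.04] 0.3 [-0.65, 0.36, 2.34, 1.4, 1.21, 0.47] 0.6 [-0.44, 0.1, 2.16, 1.09, 1.0, 1.1] 0.9 [-0.21, 0.09, 1.89, 0.62, 0.99, 1.71] 1.2 [-0.03, 0.23, 1.57, 0.24, 1.19, 2.12] 1.4 [0.06, 0.38, 1.34, 0.05, 1.37, 2.27] 
-1 -0.8 0.08 0 None 0.3 [1.0, 0.25, 2.38, -1.27, 1.28, -0.53] 0.6 [0.72, -0.04, 2.17, -1.0, 1.11, -1.21] 0.9 [0.43, -0.02, 1.86, -0.57, 1.11, -1.81] 1.2 [0.22, 0.16, 1.5, -0.22, 1.32, -2.2] 1.4 [0.11, 0.34, 1.23, -0.05, 1.52, -2.34] 
-1 -0.8 0 0 None 0.3 None 0.6 [0.56, 0.07, 2.2, -1.13, 0.93, -1.14] 0.9 [0.35, 0.07, 1.91, -0.61, 0.94, -1.79] 1.2 [0.19, 0.22, 1.58, -0.22, 1.17, -2.2] 1.4 [0.11, 0.38, 1.35, -0.05, 1.37, -2.34]
```

```bash
cat >> h.py <<'E'
def hp(theta,psi,sgn=-1,back=0.,lead=0.,hpz=.0187):
    """tool rigid with hood: z = cos psi*radial inward + sin psi*bar axis, pad normal tangent (tilt by 'lead')"""
    a=theta+np.arctan2(.05,.245); b=np.array([.105-.25005*np.cos(a),0,.1+.25005*np.sin(a)])
    al=a+lead; rad=np.array([np.cos(al),0,-np.sin(al)]); tan=np.array([np.sin(al),0,np.cos(al)])
    z=np.cos(psi)*rad+np.sin(psi)*np.array([0,1.,0]); yy=sgn*tan; x=np.cross(yy,z)
    M=R.from_euler('z',P[2]).as_matrix()@np.c_[x,yy,z]
    return W(P,b+z*(hpz-back))[0], R.from_matrix(M).as_quat()
E
python3 - <<'E'
from h import *
from station import r
for lead in (-.1,-.2):
 for psi0 in (.6,.8,1.0):
  for b in (.15,0):
      print(lead,psi0,b)
      for th in (0,.15,.3,.5,.7,.9,1.1,1.3):
        psi=psi0*(1-th/1.3); q=r.ik(*hp(th,psi,-1,b,lead)); print('  ',th,None if q is None else np.round(q,2).tolist())
        if b>0: break
E
```

```text
-0.1 0.6 0.15
   0 [-1.3, 0.84, 2.43, 1.14, 1.43, -0.06]
-0.1 0.6 0
   0 [-0.78, 0.9, 2.47, 1.66, 1.51, -0.18]
   0.15 [-0.72, 0.63, 2.54, 1.77, 1.36, 0.1]
   0.3 [-0.61, 0.33, 2.54, 1.81, 1.13, 0.47]
   0.5 [-0.42, 0.03, 2.43, 1.62, 0.78, 1.08]
   0.7 [-0.24, -0.07, 2.24, 1.07, 0.59, 1.86]
   0.9 [-0.09, -0.02, 2.02, 0.48, 0.68, 2.57]
   1.1 [0.01, 0.1, 1.77, 0.16, 0.92, 2.94]
   1.3 None
-0.1 0.8 0.15
   0 [-1.17, 0.82, 2.25, 1.05, 1.53, 0.13]
-0.1 0.8 0
   0 [-0.78, 0.86, 2.34, 1.45, 1.49, 0.01]
   0.15 [-0.74, 0.65, 2.42, 1.54, 1.38, 0.25]
   0.3 [-0.67, 0.4, 2.44, 1.6, 1.22, 0.56]
   0.5 [-0.5, 0.11, 2.38, 1.51, 0.94, 1.09]
   0.7 [-0.31, -0.02, 2.22, 1.13, 0.72, 1.75]
   0.9 [-0.14, -0.01, 2.01, 0.59, 0.73, 2.45]
   1.1 [-0.01, 0.1, 1.77, 0.21, 0.93, 2.89]
   1.3 None
-0.1 1.0 0.15
   0 [-1.05, 0.84, 2.08, 0.98, 1.64, 0.27]
-0.1 1.0 0
   0 [-0.74, 0.86, 2.21, 1.28, 1.54, 0.16]
   0.15 [-0.73, 0.68, 2.3, 1.37, 1.44, 0.36]
   0.3 [-0.69, 0.46, 2.34, 1.44, 1.32, 0.63]
   0.5 [-0.56, 0.19, 2.32, 1.41, 1.08, 1.1]
   0.7 [-0.37, 0.03, 2.2, 1.15, 0.85, 1.68]
   0.9 [-0.18, 0.01, 2.0, 
[... 546 characters left out ...]
 0.93, 2.32, 1.45, 1.56, -0.11]
   0.15 [-0.76, 0.72, 2.42, 1.56, 1.46, 0.1]
   0.3 [-0.69, 0.48, 2.46, 1.65, 1.3, 0.39]
   0.5 [-0.53, 0.16, 2.42, 1.63, 1.01, 0.88]
   0.7 [-0.34, -0.02, 2.28, 1.33, 0.71, 1.51]
   0.9 [-0.16, -0.03, 2.08, 0.74, 0.63, 2.28]
   1.1 [-0.02, 0.06, 1.85, 0.26, 0.8, 2.84]
   1.3 None
-0.2 1.0 0.15
   0 [-1.05, 0.9, 2.07, 0.98, 1.67, 0.15]
-0.2 1.0 0
   0 [-0.74, 0.9, 2.2, 1.28, 1.58, 0.04]
   0.15 [-0.74, 0.73, 2.29, 1.38, 1.5, 0.23]
   0.3 [-0.7, 0.53, 2.36, 1.48, 1.37, 0.48]
   0.5 [-0.58, 0.23, 2.36, 1.51, 1.13, 0.91]
   0.7 [-0.4, 0.04, 2.25, 1.32, 0.85, 1.47]
   0.9 [-0.2, -0.01, 2.07, 0.82, 0.7, 2.17]
   1.1 [-0.04, 0.07, 1.84, 0.31, 0.81, 2.78]
   1.3 None
```

Run:
```python
from h import *
from station import r
D=lambda yaw:(R.from_euler('z',yaw)*R.from_quat([0,1,0,0])).as_quat()
q0=r.current_ee_rot()
r.line_to([.2,.5,.45],max_speed=.4)
print(r.current_t())
p,o=hp(0,.8,-1,.15,-.1)
qt=r.ik(p,o); print(qt,p)
q=np.array(r.current_qpos()); print(q.round(2))
# swing base high first, wrist turning along
v=q.copy(); v[0]=-1.17; v[3]=1.05; 
r.move_j(v); print(r.current_tcp_pos(),r.current_t())
cv2.imwrite("pics/side1.png",r.grab_frame("side")[:,:,::-1])
qt=r.ik(p,o); print(qt)
```

```text
0.9
[-1.16754551  0.81970973  2.25470146  1.0528225   1.53345056  0.13130497] [ 0.3721853 -0.0733835  0.1592524]
[ 1.19  0.08  1.48  0.    1.58 -0.12]
[ 0.49788967 -0.37062601  0.62920785] 4.175
[-1.16754551  0.81970973  2.25470146  1.0528225   1.53345056  0.13130497]
```

View pics/side1.png

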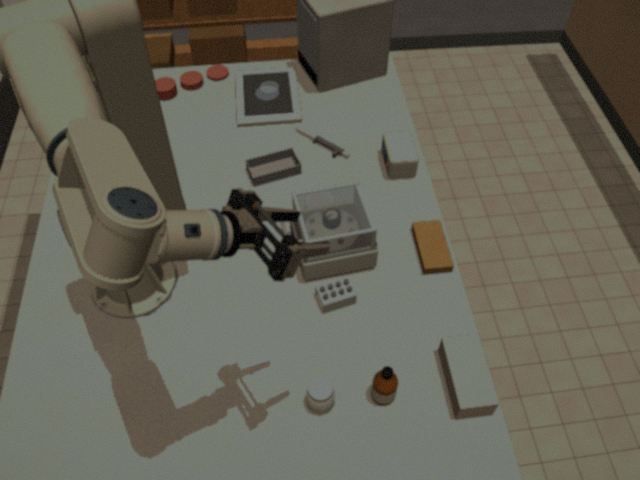

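Run:
```python
from h import *
from station import r
p,o=hp(0,.8,-1,.15,-.1)
r.move_j(r.ik(p,o)); print(r.current_tcp_pos(),p,r.current_t(),r.current_contact_force())
p,o=hp(0,.8,-1,.07,-.1); r.line_to(p,o,max_speed=.15); print(r.current_t(),r.current_contact_force())
cv2.imwrite("pics/side2.png",r.grab_frame("side")[150:310,180:400,::-1].repeat(3,0).repeat(3,1))
cv2.imwrite("pics/top2.png",r.grab_frame("top")[180:340,230:430,::-1].repeat(3,0).repeat(3,1))
```

```text
[ 0.37258812 -0.07425027  0.15926989] [ 0.3721853 -0.0733835  0.1592524] 6.2833 [-0.14759247 -0.10599729 -0.02006963]
6.9667 [-0.20342471 -0.55203673  0.12605268]
```

View pics/side2.png

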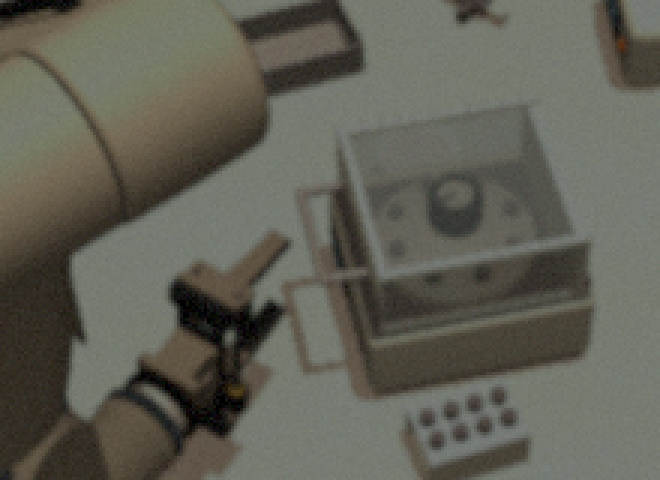

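View pics/top2.png

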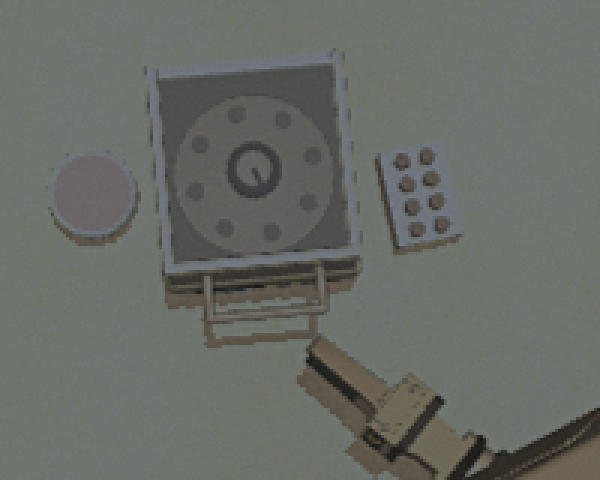

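Run:
```python
from h import *
from station import r
p,o=hp(0,.8,-1,0,-.1); r.line_to(p,o,max_speed=.12)
print(r.current_t(),np.round(r.current_contact_force(),1))
cv2.imwrite("pics/side3.png",r.grab_frame("side")[150:310,180:400,::-1].repeat(3,0).repeat(3,1))
for th in (.2,.4):
    p,o=hp(th,.8-.5*th/1.3,-1,0,-.1); r.line_to(p,o,max_speed=.12)
    print(th,r.current_t(),np.round(r.current_contact_force(),1),np.abs(r.current_qpos()).round(2))
cv2.imwrite("pics/side4.png",r.grab_frame("side")[150:310,180:400,::-1].repeat(3,0).repeat(3,1))
```

```text
7.8 [-0.  -0.5  0.3]
0.2 8.3917 [-0.6 -0.8 -1.4] [0.73 0.57 2.4  1.52 1.35 0.37]
0.4 8.9417 [-0.1 -0.9 -0.2] [0.62 0.3  2.37 1.49 1.17 0.83]
```

View pics/side3.png

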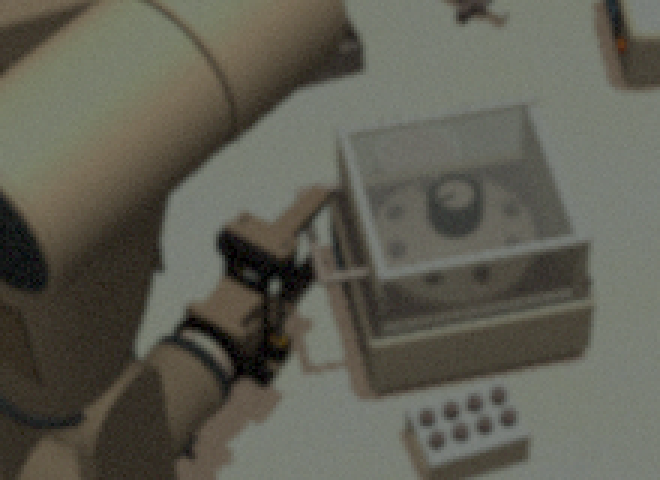

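View pics/side4.png

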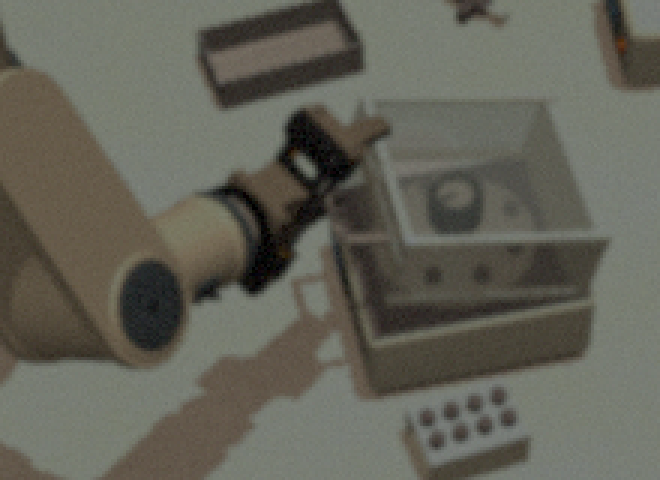

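The hood is lifting on the lower finger, about 0.2 rad open. I'll continue.

Run:
```python
from h import *
from station import r
for th in (.6,.8,1.0,1.15,1.3):
    p,o=hp(th,.8-.5*th/1.3,-1,0,-.1)
    try: r.line_to(p,o,max_speed=.12)
    except r.PlanningError as e: print(th,e);break
    print(th,r.current_t(),np.round(r.current_contact_force(),1),np.array(r.current_qpos()).round(2))
cv2.imwrite("pics/side5.png",r.grab_frame("side")[110:310,180:400,::-1].repeat(3,0).repeat(3,1))
```

```text
0.6 9.575 [-0.3  0.  -0.9] [-0.48  0.11  2.26  1.31  0.99  1.36]
0.8 10.1583 [ 0.3 -0.5 -1.3] [-0.34  0.06  2.08  1.    0.92  1.9 ]
1.0 10.7083 [-1.  -0.5 -1. ] [-0.22  0.11  1.87  0.67  0.98  2.37]
1.15 11.15 [-0.2 -0.3  0.4] [-0.14  0.19  1.69  0.49  1.1   2.64]
1.3 11.5917 [ 0.7 -0.6  1. ] [-0.08  0.3   1.5   0.35  1.26  2.83]
```

View pics/side5.png

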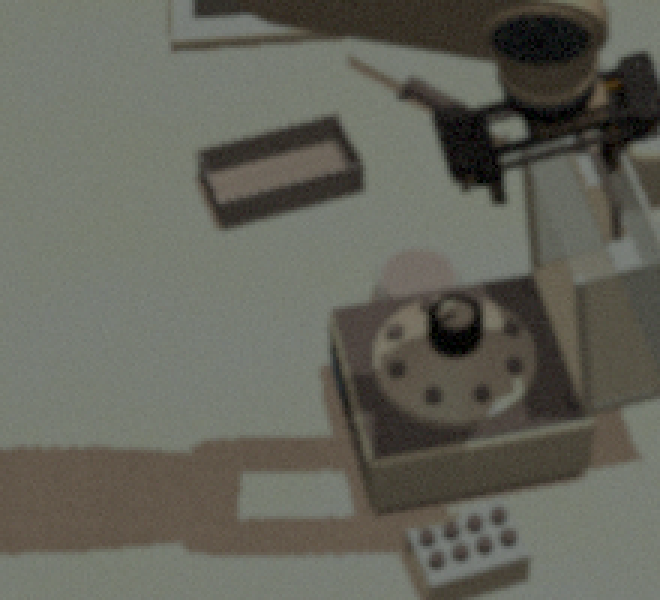

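Run:
```python
from h import *
from station import r
p,o=hp(1.3,.3,-1,.11,-.1); r.line_to(p,None,max_speed=.2)
r.dwell(.3)
print(r.current_t(),np.round(r.current_contact_force(),1))
cv2.imwrite("pics/side6.png",r.grab_frame("side")[80:310,180:430,::-1].repeat(3,0).repeat(3,1)[:600])
a=r.grab_frame("top")[160:310,230:400,::-1];cv2.imwrite("pics/top6.png",cv2.convertScaleAbs(cv2.resize(a,None,fx=4,fy=4,interpolation=cv2.INTER_CUBIC),alpha=1.6))
```

```text
12.6417 [0.5 0.7 0.1]
```

View pics/side6.png

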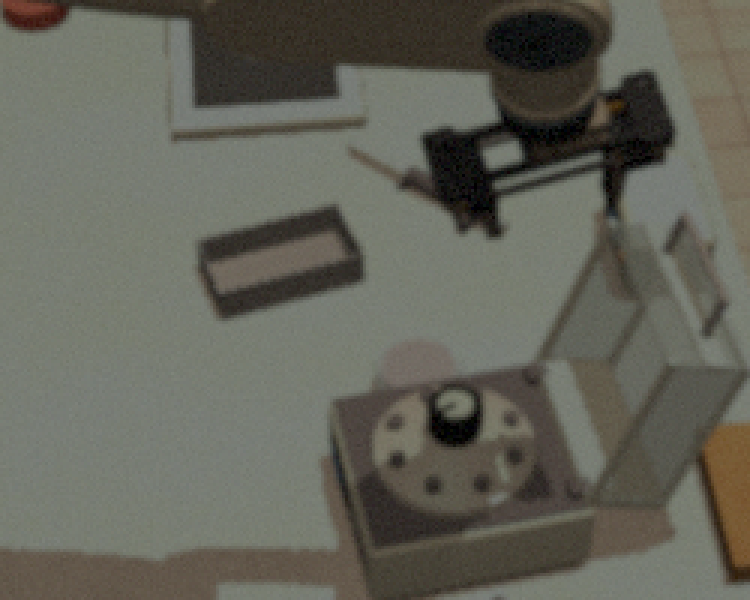

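View pics/top6.png

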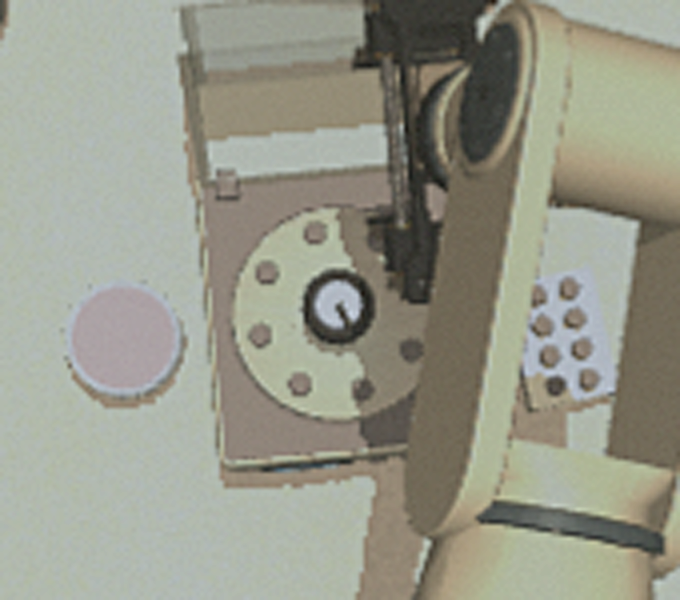

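Run:
```python
from h import *
from station import r
px=np.array([339,304])/4+[230,160]; ps=np.array([458,404])/3+[180,80]
print(least_squares(lambda q:np.r_[(proj(r,"top",[q])-px).ravel(),(proj(r,"side",[q])-ps).ravel()],[.59,.047,.17]).x)
t=r.current_tcp_pos(); print(t)
D=lambda yaw:(R.from_euler('z',yaw)*R.from_quat([0,1,0,0])).as_quat()
for y in (-.5,0,.5): print(y,np.round(r.ik([.5905,.047,.3],D(y)),3))
for y in (-.5,0,.5): print(y,np.round(r.ik([.5905,.047,.14],D(y+np.pi)),3))
p=np.array(t); p[2]+=.08; print(r.ik(p,r.current_ee_rot()))
```

```text
[0.59225479 0.04602357 0.17666992]
[0.66631825 0.02863215 0.43478877]
-0.5 [ 0.077  0.233  1.606 -0.     1.303 -0.994]
0 [ 0.077  0.233  1.606 -0.     1.303 -1.494]
0.5 [ 0.077  0.233  1.606 -0.     1.303 -1.994]
-0.5 [ 0.077  0.383  1.772 -0.     0.986  2.148]
0 [ 0.077  0.383  1.772 -0.     0.986  1.648]
0.5 [ 0.077  0.383  1.772 -0.     0.986  1.148]
[-0.13612473  0.22950388  1.21136049  0.33273287  1.61194109  2.89283378]
```

```bash
cat >> h.py <<'E'
NX=[.591,.0466]
def down(r,z,j6):
    q=np.array(r.ik([*NX,z],(R.from_euler('z',0)*R.from_quat([0,1,0,0])).as_quat())); q[5]=j6; return q
E
python3 - <<'E'
from h import *
from station import r
t=np.array(r.current_tcp_pos()); t[2]+=.06; r.line_to(t,None,max_speed=.25)
r.move_j(down(r,.28,2.85)); print(r.current_t(),r.current_tcp_pos())
o=r.current_ee_rot()
r.line_to([*NX,.141],o,max_speed=.15); print(r.current_t(),r.current_tcp_pos(),np.round(r.current_contact_force(),1),r.current_qpos())
cv2.imwrite("pics/side7.png",r.grab_frame("side")[110:310,230:430,::-1].repeat(3,0).repeat(3,1))
E
```

```text
14.0333 [0.59199769 0.04654346 0.28100716]
15.1083 [0.59178912 0.04655837 0.1419592 ] [ 0.4 -0.5  0.3] [7.56388965e-02 3.80822098e-01 1.77056348e+00 6.85897988e-04
 9.86739776e-01 2.85009711e+00]
```

View pics/side7.png

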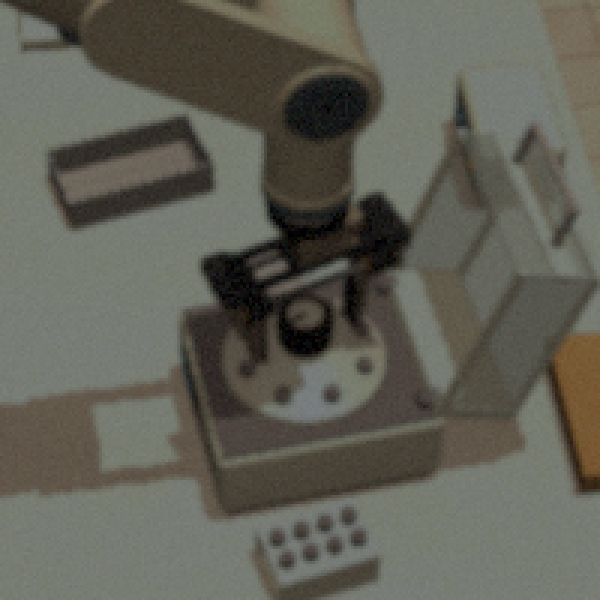

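Run:
```python
from h import *
from station import r
r.grasp(); print(r.current_t(),r.current_width(),np.round(r.current_contact_force(),1))
z=r.current_tcp_pos()[2]; j=2.85
for d in (.5,2.6,2.6):
    j-=d; z+=d/(2*np.pi)*.010
    q=down(r,z,j); r.move_j(q)
    print(round(j,2),r.current_t(),np.round(r.current_tcp_pos(),4),np.round(r.current_contact_force(),1),np.round(r.current_torque(),2),np.round(r.current_qpos()[5],3),r.current_width())
```

```text
15.8417 0.05150968478963266 [ 5.5  3.3 -2.9]
2.35 16.3917 [0.5941 0.0481 0.1425] [11.8  7.  -9. ] [ 1.26 -1.87  0.14] 2.35 0.05135044762070085
-0.25 18.6083 [0.5913 0.0526 0.1464] [ 1.3 29.1 -3. ] [ 5.22 -0.19 -0.01] -0.25 0.05166150409506232
-2.85 20.825 [0.5912 0.0471 0.1505] [ 0.6  5.4 -1.6] [ 1.04 -0.06 -0.09] -2.849 0.05133220937126965
```

Run:
```python
from h import *
from station import r
J=[2.35,-.25,-2.85];C=np.array([[.5941,.0481],[.5913,.0526],[.5912,.0471]])
A=[];b=[]
for j,c in zip(J,C):
    y=-j; A+=[[1,0,np.cos(y),-np.sin(y)],[0,1,np.sin(y),np.cos(y)]]; b+=list(c)
s=np.linalg.lstsq(np.array(A),np.array(b),rcond=None);print(s[0],np.array(A)@s[0]-b)
r.let_go(); t=np.array(r.current_tcp_pos()); print(np.round(r.current_tcp_pos(),4),np.round(r.current_contact_force(),1),r.current_t())
r.line_to([t[0],t[1],.26],None,max_speed=.25)
r.move_j(down(r,.26,1.1)); print(r.current_t())
a=r.grab_frame("top")[180:280,270:370,::-1];b=r.grab_frame("side")[165:265,280:380,::-1]
cv2.imwrite("pics/c8.png",cv2.convertScaleAbs(cv2.resize(np.hstack([a,b]),None,fx=4,fy=4,interpolation=cv2.INTER_CUBIC),alpha=1.6))
```

```text
[ 5.92016169e-01  4.99126909e-02 -7.68594842e-05  2.82197735e-03] [-2.20588024e-05 -1.15666031e-04 -5.64691347e-05  2.79244527e-05
  7.85279371e-05  8.77415778e-05]
[0.591  0.0466 0.1505] [ 0.1  0.1 -0.3] 21.5583
25.4417
```

View pics/c8.png

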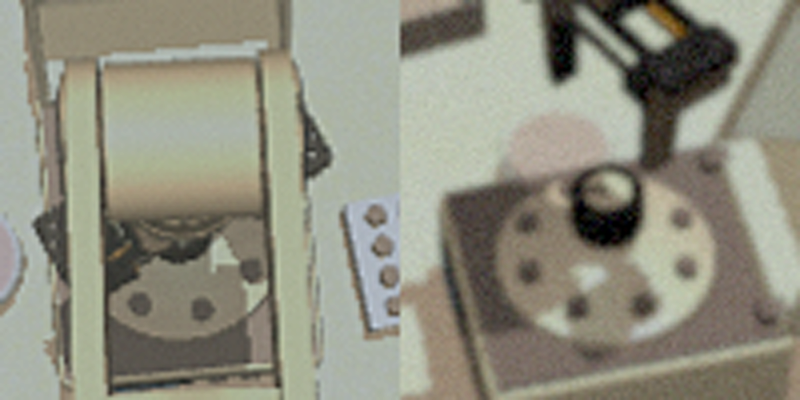

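```bash
sed -i 's/^NX=.*/NX=[.592,.0499]/' h.py
python3 - <<'E'
from h import *
from station import r
r.move_j(down(r,.26,1.1)); r.line_to([*NX,.151],None,max_speed=.2)
print(r.current_t(),np.round(r.current_tcp_pos(),4))
r.grasp(); print(r.current_t(),r.current_width(),np.round(r.current_contact_force(),1))
z=r.current_tcp_pos()[2]; j=1.1
for d in (2.3,.3,.3,.2,.2,.2,.2,.2):
    j-=d; z+=d/(2*np.pi)*.010
    r.move_j(down(r,z,j))
    T=r.current_torque()[2]
    print(round(j,2),r.current_t(),np.round(r.current_tcp_pos(),4),np.round(r.current_contact_force(),1),round(T,3),r.current_qpos()[5].round(3),np.round(r.current_joint_efforts()[5],2))
    if abs(T)>.4: break
E
```

```text
26.4833 [0.5927 0.0499 0.1518]
27.1667 0.051942671234610834 [-1.7  2.1  4.4]
-1.2 29.15 [0.5923 0.0503 0.155 ] [0.1 5.7 1.7] -0.037 -1.199 -0.07
-1.5 29.5417 [0.5923 0.0504 0.1554] [-0.5  4.5  2.1] 0.106 -1.5 -0.18
-1.8 29.9333 [0.5922 0.0504 0.1559] [-0.3  6.4  2.2] 0.159 -1.8 -0.18
-2.0 30.2417 [0.5922 0.0505 0.1562] [0.4 6.3 2.4] 0.058 -2.0 -0.3
-2.2 30.55 [0.5921 0.0505 0.1565] [-0.1  6.4  1.5] 0.128 -2.2 -0.3
-2.4 30.8583 [0.5918 0.05   0.1566] [0.  4.6 0.7] -0.383 -2.395 -1.04
-2.6 31.1667 [0.5917 0.0497 0.1567] [ 0.4  2.6 -2.4] -0.614 -2.593 -1.23
```

Run:
```python
from h import *
from station import r
r.let_go(); t=r.current_tcp_pos(); r.line_to([t[0],t[1],.30],None,max_speed=.2)
q=np.array(r.current_qpos()); q[0]-=.7; q[1]-=.2; r.move_j(q); print(r.current_t(),np.round(r.current_contact_force(),1),r.current_tcp_pos())
a=r.grab_frame("top")[160:280,250:370,::-1];b=r.grab_frame("side")[135:255,290:410,::-1]
cv2.imwrite("pics/c9.png",cv2.convertScaleAbs(cv2.resize(np.hstack([a,b]),None,fx=3.3,fy=3.3,interpolation=cv2.INTER_CUBIC),alpha=1.6))
cv2.imwrite("pics/top9.png",r.grab_frame("top")[:,:,::-1])
```

```text
34.3083 [ 0.3  0.1 -0.1] [ 0.47441898 -0.3346984   0.41598321]
```

View pics/c9.png

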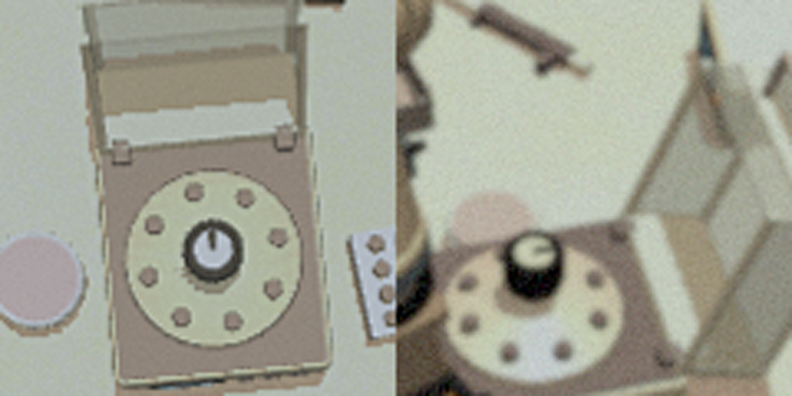

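View pics/top9.png

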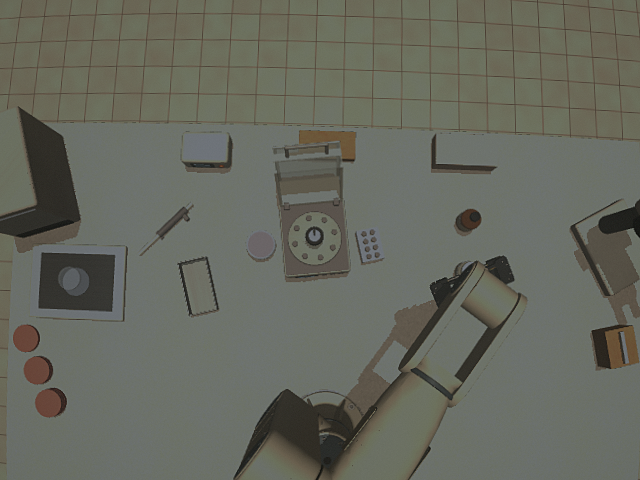

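Run:
```python
from station import r
r.dwell(.3); print(r.current_contact_force(),r.current_t()); r.sign_off()
```

```text
[ 0.0606353   0.27692197 -0.27674343] 34.7583
the job is handed in; nothing more can be done
```

The hood is wide open and holding by itself, the hand nut is at its upper stop, and I handed the job in at about 34.8 s. The sign-off gives no verdict, and I have no direct reading of either joint.

- **Hood:** I lifted it by its bar on the lower finger until the spring took over. The last pictures show it leaning back past vertical and staying there.
- **Nut:** I unscrewed it in two grips, 5.7 rad and then about 3.4 rad. The wrist torque jumped from about 0.1 to about 0.4–0.6 N m at the end, so I took that as the stop. The mark on the nut shows about 9.0 rad turned, against about 9.1 rad commanded, which fits if it started near 0.3 rad.
- **Let go:** The gripper is open and well clear of everything. The wrist force was about 0.4 N before hand-in.
- **Surroundings:** In the last top view the dishes, rack, tray, bottle and pipettor look unmoved. The jar is mostly hidden behind the arm there, so I couldn't confirm it in that view, but the gripper only passed high above it.
- **What disagreed:** My camera estimate of the nut centre was about 3 mm off, which put up to 29 N of side force on the first grip. I corrected it for the second grip, and the side force then stayed under 7 N.

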